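# Refit the snap ring on a paper-feed drive axle

## Robot

A 6-joint arm with a two-finger parallel gripper is mounted at the origin on the work surface. World frame = base frame: x ahead of the robot, y to its left, z up, the work surface at z = 0. Lengths are in m, angles in rad, forces in N, time in s.
With the tool pointing down it reaches from about 0.35 to 0.775 m from the base axis. Payload 7.3 kg.
Tool frame: the origin (TCP) lies on the centre line of the jaws, within the pads' length; the fingertips stand 11 mm ahead of it and the grasp point (between the pads) lies 8 mm behind it; y points along the fingers, z is the direction in which the jaws open and shut, and the axes are right-handed (so a half turn about y gives the same grasp; the last joint's range is limited). The gripper opens to 92 mm and grips with 3 to 60 N. Pads are 19 mm wide; open, the fingers measure 130 mm over their backs; the gripper's body (75 mm by 190 mm) begins 47 mm behind the grasp point.
Start: joints at [-1.323, 0.342, 1.524, -0, 1.275, -0.146], TCP at [0.201, -0.485, 0.238] pointing down, gripper open.
Joint ranges: [-2.53, 2.53], [-0.77, 2.02], [0.04, 2.7], [-1, 4.14], [0.28, 2.66], [-3.11, 3.11]. Speed limits (rad/s): [2.57, 2.57, 3.14, 3.14, 3.14, 3.14].

## Interface

Orientations are given as [roll, pitch, yaw] about the fixed x, y, z axes, in that order (R = Rz(yaw) Ry(pitch) Rx(roll)).
In Python, from cell import robot, cams gives the robot as it stands.
- The arm moves only by the tool apply_moves, never from a script. Its argument "plan" is a list of rows, each a list of 7 numbers: the shift along the tool's x, y, z in m, then the turn, a rotation vector about the tool's x, y, z in degrees, then the gripper command: -1 is fully open, 1 is shut, values between are in proportion. A call has exactly 5 rows; each row is the pose to reach, as a shift and turn from the pose commanded when the call began, along the tool's axes at that moment; what a row does not reach only later rows make up. A row lasts 1/8 s, in which the tool goes at most 62.5 mm and 10.7 degrees, less where a joint would pass 70% of its speed; a pose out of reach is approached as far as the arm can. A call with a gripper value outside its range is refused whole. The fingers move at their own pace and stop on an object; "squeeze" is the grip in N (left out, the last holds). Time passes only in rows, so rows that repeat a pose let the fingers close, or fill a call up. It gives the time, the measured TCP pose, the force and the opening at its end, in the units of the state.
- robot.observe(): the state, without advancing time (a new reading comes with each control period).
- cams.read_camera(name): name is "scene" or "top" or "wrist"; returns the picture (384x512x3 uint8, blue, green, red); there is no depth.
- cams.calibration(name): a dict with "fx", "fy", "cx", "cy" (pixels), "extrinsics" (4x4, takes a point from world to camera coordinates); the wrist camera has in their place "T_tool_cam" (4x4, takes a point from camera to tool coordinates, whose origin is the TCP and whose axes are the tool frame's). Camera axes: x right, y up, looking along -z (the intrinsics and any distortion apply to the point x, -y, -z); pixel columns grow to the right and rows downward; lengths in m; the calibration is good to about 2 mm. A picture is of the moment at which its call begins: read the wrist's pose just before it. calibration takes no time and is no camera call.
- robot.hand_in(): hands the job in, once; it reports no verdict.
The state is a dict: "time": time; "qpos": joint angles; "qvel": joint speeds; "joint_efforts": joint torques, N m; "tool_pos": TCP position; "tool_rot": TCP orientation; "contact_force": force on the tool from outside, world axes, zero at the start; "torque": the same for the moment, N m; "opening": finger opening in m.
Only numpy, scipy, OpenCV 4.12 (cv2) and the standard library are available. Lean on these libraries where they do the work, as an engineer would, in place of code of your own. Each camera call takes 0.05 s, during which the arm holds its last target. There are 200 camera calls.

## Task

Before working on the paper-feed drive, switch off its power by turning the isolator's handle counter-clockwise (seen from above) to its stop. Then take the snap-ring pliers off their rest by both grips, squeeze the grips fully to spread the snap ring on the tips, and slide the spread ring down over the drive unit's upright axle until it lies level with the groove, just on the gear's hub. Finish while still holding the pliers squeezed there, ring spread around the groove and pliers level: do not let go, and leave the other things on the desk where they are.

Things in the scene. Friction and masses are not known exactly. Their poses are not given: they have to be found in the camera images.
- isolator_handle (a joint): Angle of the isolator's bar handle: 0 = on (bar along the isolator's x axis), 1.4 rad = off, at a stop; grows counter-clockwise seen from above. It turns stiffly (about 0.1 N m) and stays where left; off counts from 1.25 rad. It starts within 0.12 rad of 0.
- isolator_grip (a point): Grip point of the isolator's handle, on its vertical turning axis, 86 mm above the desk. The handle is a black bar 60 mm long (along this point's x axis), 14 mm wide (its y) and 32 mm tall (from 63 to 95 mm above the desk); this point turns with it. It stands on a grey box 90 x 90 x 55 mm fixed to the desk.
- pliers: Snap-ring pliers lying level on a narrow rest, underside 50 mm above the desk, a snap ring hooked on their bent-down tips (it stays there). Origin: on the pivot axis, at the underside. x points to the tips, z up. Two black rubber grips, 72 mm long, 18 mm tall (z 0 to 18 mm), run from x = -38 to -110 mm either side of the x axis. Mass about 150 g, centre of mass about 35 mm behind the pivot.
- grips_mid (a point): Midway between the grips, where to take the pliers: x = -70, y = 0, z = 9 mm in the pliers' frame (fixed in it, axes alike). At rest the grips flare: 61 mm over the outer faces here, 66 mm at their ends; fully squeezed the faces are parallel to x, 50 mm apart. Fingers go on the outer faces; springs need 7 N, a stop takes the rest; use 20 to 40 N. Squeezing creeps the pliers about 2 mm tips-ward.
- tool_rest: Grey pliers rest fixed to the desk, 50 mm tall, 120 mm long, 34 mm wide, running from 15 mm ahead of the pliers' pivot to 105 mm behind it, give or take 4 mm; it carries a steel spine 18 mm wide that lies between the grips, and the fingers pass on both its sides. Its foot plate is 130 x 60 x 8 mm. Origin on the desk, below the pivot to within 4 mm; x along the pliers.
- ring_center (a point): Centre of the snap ring on the tips: x = 65, y = 0, z = -22 mm in the pliers' frame (fixed in it, axes alike). Dark steel ring 3 mm thick (z), lying level, open toward the pivot; 36 mm across outside when spread. Inner width across y: 18 mm at rest, 28 mm fully spread. The tips (x = 46 to 56 mm), just behind the ring, end flush with the ring's underside.
- jaw_left (a joint): Swing of each jaw of the pliers (both move as mirror images): 0 = at rest, ring closed; 0.077 rad = grips squeezed fully to the stop, ring spread. Springs close the ring when the grips are let go. In the fingers the pliers may pitch tips-up by a few degrees, the ring then some millimetres higher than expected: lower until the ring is felt on the hub (5 to 10 N does).
- axle_seat (a point): On the axis of the drive unit's upright steel axle, at the top of the white gear's hub (42 mm diameter), 50 mm above the desk; z up. Above it: a groove 6 mm tall, 17 mm in diameter, then a land 22 mm in diameter from 6 to 15 mm, then a cone to the top. The ring may come down on the hub face (its centre then 1.5 mm above this point), brought over from any side.
- axle_top (a point): Top of the axle, 23 mm above axle_seat; the cone here is 10 mm in diameter and widens to 22 mm in 8 mm. Around the axle: a gear 78 mm across whose top lies 8 mm below axle_seat, and a fixed base plate 130 x 110 x 12 mm with one black block, 30 x 30 mm, top 12 mm below axle_seat, near a corner.
- mug: White mug, 76 mm wide, 90 mm tall; to be left where it is. Origin under its centre.
- screwdriver: Screwdriver, 170 mm long, lying on the desk; to be left where it is. Origin under its middle.
- spare_roller: Spare rubber feed roller on a plate, 100 mm long, 30 mm tall; to be left where it is. Origin under its centre.
- parts_dish: Steel parts dish, 90 mm wide, 30 mm tall; to be left where it is. Origin under its centre.
- stapler: Stapler, 130 mm long, 42 mm tall; to be left where it is. Origin under its centre.
- mouse: Computer mouse, 105 mm long, 28 mm tall; to be left where it is. Origin under its centre.

How it is judged:
On the way, in this order (a step that is already met when the one before it is completed fails the run):
1. the isolator is turned off (value of joint isolator_handle above 1.25 rad), for 0.2 s.
2. the spread ring is around the axle, down at the groove (value of joint jaw_left above 0.06 rad and horizontal distance between ring_center and axle_seat below 0.007 m and z of ring_center in the frame of axle_seat below 0.005 m), for 0.2 s.
At the end, for the whole second after the job is handed in: The isolator is off (above 1.25 rad); the pliers are held still in the fingers, within 10 degrees of level, with the jaws spread (above 0.06 rad); the ring's centre is within 7 mm of the axle's axis and no more than 5 mm above the hub face, so the spread ring surrounds the groove (all of step 2 and value of joint isolator_handle above 1.25 rad and z of ring_center in the frame of axle_seat above -0.002 m and angle between pliers's own z axis and vertical below 0.17 rad and contact force between pliers and the fingers above 3 N and linear speed of pliers below 0.02 m/s); the arm keeps its last pose, push and grip.
It fails at once if another thing on the desk was moved more than 4 cm (distance of any of mug, screwdriver, spare_roller, parts_dish, stapler, mouse from where it was at the start of the episode above 0.04 m).
It also fails if it takes over 54 s, if anything falls off the work surface, if the arm or the gripper's body presses on something with over 40 N, if the wrist force passes 120 N, or if a joint passes its speed limit or range.

## Working session

There is one attempt and no reset: what is moved stays moved. The work goes in short steps, Python scripts to look and compute and a tool call to move; the robot and the scene stay as the last step left them, time stands still between calls to the robot, and variables do not carry over. Pictures are saved under pics/ and viewed, about 8 in all and at most 12, crops included, and the job is handed in when it is done.

Besides the shell and the picture viewer there is one more tool, called after "Emit:" in YAML: its name, and indented under it one key for each argument. apply_moves: Moves the arm, as the interface text tells. Its arguments: {"type":"object","properties":{"plan":{"type":"array","items":{"type":"array","items":{"type":"number"}}},"squeeze":{"type":"number"}},"required":["plan"]}

```bash
ls; mkdir -p pics
python3 - <<'E'
from cell import robot,cams
import cv2,json,numpy as np
print(robot.observe())
for n in("scene","top","wrist"):
    print(n,cams.calibration(n))
for n in("scene","top"):
    cv2.imwrite(f"pics/{n}0.png",cams.read_camera(n))
a=cv2.imread("pics/top0.png");cv2.imwrite("pics/top0b.png",cv2.resize(a,(800,600),interpolation=cv2.INTER_CUBIC))
E
```

```text
pics
{'time': 0.0, 'qpos': array([-1.32301618e+00,  3.42734344e-01,  1.52498137e+00, -5.32044616e-05,
        1.27537861e+00, -1.45990146e-01]), 'qvel': array([-0.00092415, -0.00048688,  0.00026122, -0.00118268,  0.00161846,
        0.00033728]), 'joint_efforts': array([ 2.50297953e-04, -4.31242669e+01, -2.44224358e+01,  7.16382475e-02,
        5.60106570e-02, -1.31319239e-04]), 'tool_pos': array([ 0.20134717, -0.4844538 ,  0.23705135]), 'tool_rot': array([-1.57228943e+00,  1.68116478e-04, -2.74780696e+00]), 'contact_force': array([-0.38179206,  1.17490129, -0.25372733]), 'torque': array([-0.00715475, -0.05376948,  0.06336794]), 'opening': 0.09200269917830005}
scene {'fx': 349.5928500713698, 'fy': 349.5928500713698, 'cx': 250.72697610086365, 'cy': 194.79674146096002, 'extrinsics': array([[ 0.72715949,  0.68646627,  0.00177218, -0.41828141],
       [-0.56299573,  0.59488862,  0.57371015,  0.30450175],
       [ 0.39277841, -0.41817651,  0.81905649, -1.41116567],
       [ 0.        ,  0.        ,  0.        ,  1.        ]])}
top {'fx': 458.4274255468335, 'fy': 458.4274255468335, 'cx': 256.24337790631716, 'cy': 192.96098038909943, 'extrinsics': array([[ 0.00772757, -0.9999654 ,  0.00308027, -0.01119802],
       [ 0.99290056,  0.00803854,  0.11867545, -0.58050436],
       [-0.11869611,  0.00214133,  0.99292832, -1.38967151],
       [ 0.        ,  0.        ,  0.        ,  1.        ]])}
wrist {'fx': 342.85482448084076, 'fy': 342.85482448084076, 'cx': 252.9871326000021, 'cy': 189.67822548452068, 'T_tool_cam': array([[ 6.70630223e-04, -9.56872146e-01, -2.90508599e-01,
        -7.86099948e-02],
       [ 7.92204622e-04,  2.90509082e-01, -9.56871907e-01,
        -1.47398492e-01],
       [ 9.99999461e-01,  4.11564965e-04,  9.52862707e-04,
        -5.44047545e-04],
       [ 0.00000000e+00,  0.00000000e+00,  0.00000000e+00,
         1.00000000e+00]])}
```

View pics/top0b.png

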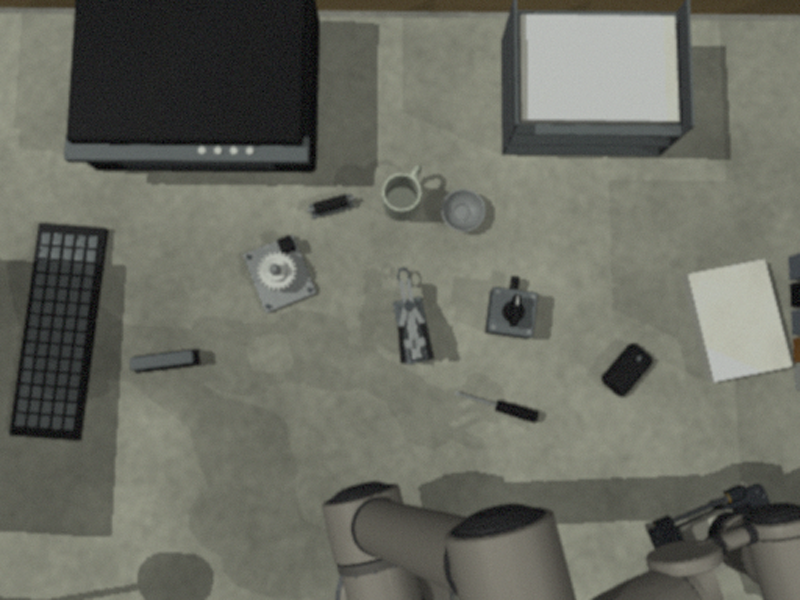

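View pics/scene0.png

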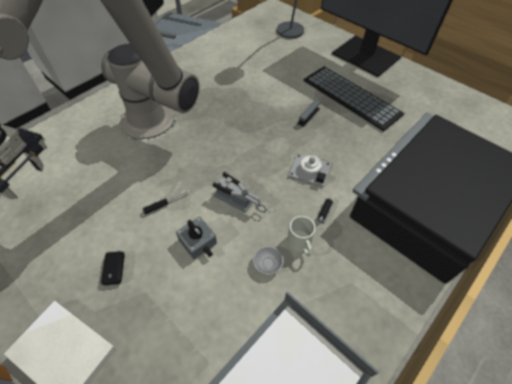

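```bash
cat > h.py <<'E'
from cell import robot,cams
import cv2,numpy as np
from scipy.spatial.transform import Rotation as R
def toolT(s):
    T=np.eye(4);T[:3,:3]=R.from_euler('xyz',s['tool_rot']).as_matrix();T[:3,3]=s['tool_pos'];return T
def w2c(n,s=None):
    c=cams.calibration(n)
    E=c['extrinsics'] if n!='wrist' else np.linalg.inv(toolT(s)@c['T_tool_cam'])
    return c,E
def p2w(n,uv,z,s=None):
    c,E=w2c(n,s);uv=np.atleast_2d(uv)
    d=np.c_[(uv[:,0]-c['cx'])/c['fx'],-(uv[:,1]-c['cy'])/c['fy'],-np.ones(len(uv))]
    o=-E[:3,:3].T@E[:3,3];d=d@E[:3,:3]
    return o+d*((z-o[2])/d[:,2])[:,None]
def w2p(n,P,s=None):
    c,E=w2c(n,s);P=np.atleast_2d(P)@E[:3,:3].T+E[:3,3]
    return np.c_[c['cx']-c['fx']*P[:,0]/P[:,2],c['cy']+c['fy']*P[:,1]/P[:,2]]
def rowto(pos,yaw,s=None):
    """shift (tool axes) and rotvec deg to reach pos with tool down, jaw axis (tool z) horizontal at yaw"""
    s=s or robot.observe();T=toolT(s)
    z=np.array([np.cos(yaw),np.sin(yaw),0]);y=np.array([0,0,-1.]);x=np.cross(y,z)
    Rt=np.c_[x,y,z]
    return T[:3,:3].T@(np.array(pos)-T[:3,3]), R.from_matrix(T[:3,:3].T@Rt).as_rotvec(degrees=True)
E
python3 - <<'E'
from h import *
k=.64
f=lambda n,u,v,z:print(n,p2w('top',[(u*k,v*k)],z)[0].round(4))
f('iso',514,308,.095)
f('isoboxTL',490,288,.055);f('TR',538,292,.055);f('BL',487,333,.055);f('BR',534,338,.055)
f('ringend',404,272,.03);f('rest TL',395,304,.05);f('restBL',401,362,.05);f('restBR',431,358,.05)
f('axle',277,268,.073)
s=robot.observe();print(toolT(s).round(3))
g=lambda n,u,v,z:print(n,p2w('scene',[(u,v)],z)[0].round(4))
g('iso',196,226,.095);g('axle',312,158,.073)
E
```

```text
iso [ 0.5627 -0.2227  0.095 ]
isoboxTL [ 0.6063 -0.1824  0.055 ]
TR [ 0.5991 -0.2767  0.055 ]
BL [ 0.5176 -0.176   0.055 ]
BR [ 0.5086 -0.2675  0.055 ]
ringend [ 0.6407 -0.0134  0.03  ]
rest TL [0.5737 0.004  0.05  ]
restBL [ 0.4601 -0.0087  0.05  ]
restBR [ 0.4683 -0.0671  0.05  ]
axle [0.6396 0.2339 0.073 ]
[[-0.923 -0.     0.384  0.201]
 [-0.384  0.001 -0.923 -0.484]
 [-0.    -1.    -0.001  0.237]
 [ 0.     0.     0.     1.   ]]
iso [ 0.5649 -0.2217  0.095 ]
axle [0.6409 0.2363 0.073 ]
```

Run:
```python
from h import *
print(rowto([.58,-.12,.28],-np.pi/2))
```

```text
(array([-0.48951044, -0.0425177 , -0.1913988 ]), array([7.65587994e-02, 2.25591729e+01, 3.00554095e-03]))
```

Emit:
apply_moves:
  plan:
    - [-0.05,-0.043,-0.02,0,5,0,-1]
    - [-0.1,-0.043,-0.04,0,10,0,-1]
    - [-0.16,-0.043,-0.06,0,15,0,-1]
    - [-0.21,-0.043,-0.08,0,20,0,-1]
    - [-0.27,-0.043,-0.105,0,22.5,0,-1]

```text
time: 0.72
tool_pos: [0.4097, -0.2847, 0.2805]
tool_rot: [-1.571, -0.0, 3.14]
contact_force: [0.7, -0.1, -0.9]
opening: 0.0918
```

Run:
```python
from h import *
print(rowto([.58,-.12,.28],-np.pi/2))
```

```text
(array([-0.1700786 ,  0.00044475, -0.16498333]), array([ 0.00097774, -0.08832974,  0.0156063 ]))
```

Emit:
apply_moves:
  plan:
    - [-0.035,0,-0.035,0,0,0,-1]
    - [-0.08,0,-0.075,0,0,0,-1]
    - [-0.12,0,-0.115,0,0,0,-1]
    - [-0.17,0,-0.165,0,0,0,-1]
    - [-0.17,0,-0.165,0,0,0,-1]

```text
time: 1.35
tool_pos: [0.5803, -0.1176, 0.2796]
tool_rot: [-1.572, -0.001, -3.136]
contact_force: [0.6, 0.0, 0.2]
opening: 0.0915
```

Run:
```python
from h import *
s=robot.observe();a=cams.read_camera('wrist');cv2.imwrite('pics/w1.png',a);np.save('w1.npy',s,allow_pickle=True)
cv2.imwrite('pics/w1b.png',cv2.resize(a,(800,600),interpolation=cv2.INTER_CUBIC))
print(s['tool_pos'],s['tool_rot'])
```

```text
[ 0.580272   -0.11756455  0.27957733] [-1.57190789e+00 -9.87377005e-04 -3.13591787e+00]
```

View pics/w1b.png

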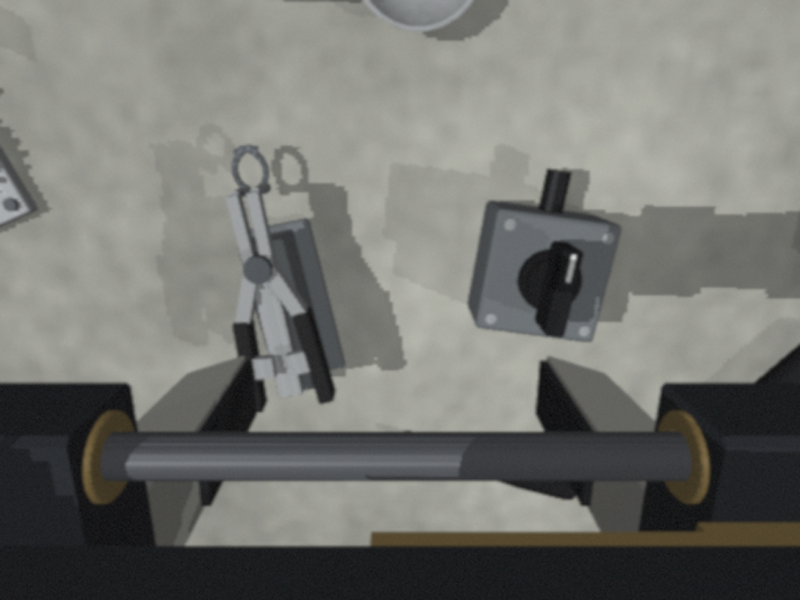

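Run:
```python
import cv2,numpy as np
a=cv2.imread('pics/w1.png')
A=cv2.resize(a[85:275,130:230],(300,570),interpolation=cv2.INTER_CUBIC)
B=cv2.resize(a[125:225,295:402],None,fx=4.6,fy=4.6,interpolation=cv2.INTER_CUBIC)
o=np.zeros((570,800,3),np.uint8);o[:,:300]=A;o[:B.shape[0],305:305+B.shape[1]]=B[:,:495]
cv2.imwrite('pics/w1c.png',cv2.convertScaleAbs(o,alpha=1.6));print(B.shape)
```

```text
(460, 492, 3)
```

View pics/w1c.png

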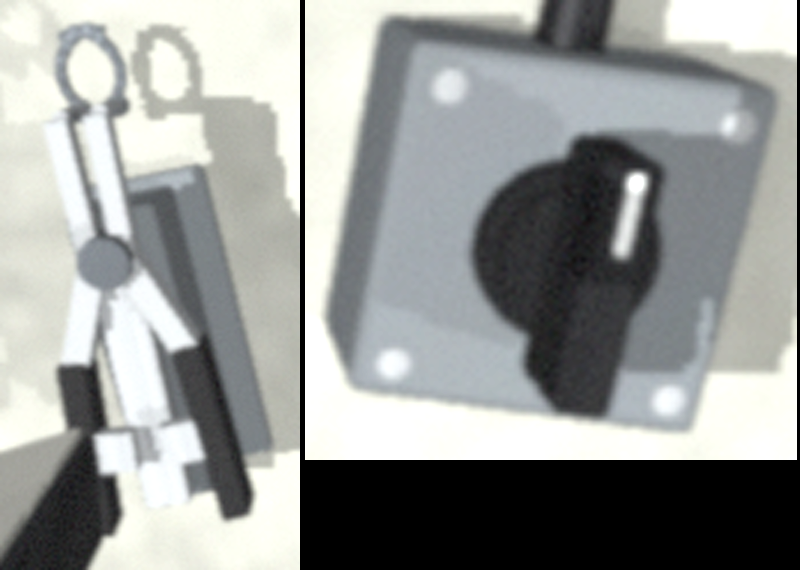

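Run:
```python
from h import *
s=np.load('w1.npy',allow_pickle=True).item()
B=lambda x,y,z:p2w('wrist',[(295+(x-305)/4.6,125+y/4.6)],z,s)[0]
A=lambda x,y,z:p2w('wrist',[(130+x/3,85+y/3)],z,s)[0]
t,b=B(635,165,.095),B(581,411,.095);print('bar',(t+b)/2,np.linalg.norm(t-b),'yaw',np.degrees(np.arctan2(*(t-b)[1::-1])))
sc=np.array([B(x,y,.056) for x,y in((450,87),(737,125),(667,400),(392,363))]);print('box',sc.mean(0),sc)
d=sc[0]-sc[3]+sc[1]-sc[2];print('boxyaw',np.degrees(np.arctan2(d[1],d[0])))
ring=A(91,68,.028);print('ring',ring)
for z in(.068,.075):print('pivot',A(105,262,z))
l0,l1,r0,r1=[A(*p,.068) for p in((77,368),(107,520),(188,341),(236,500))]
print(l0,l1,r0,r1); 
for q in((l0+r0)/2,(l1+r1)/2):
    d=ring-q;print(q,np.linalg.norm(d[:2]),np.degrees(np.arctan2(d[1],d[0])))
```

```text
bar [ 0.55971201 -0.2255188   0.095     ] 0.056771508770105096 yaw -6.468516681145893
box [ 0.55904292 -0.2259769   0.056     ] [[ 0.59811252 -0.1962929   0.056     ]
 [ 0.58940419 -0.26510631  0.056     ]
 [ 0.5196157  -0.25598439  0.056     ]
 [ 0.52903926 -0.18652401  0.056     ]]
boxyaw -7.746983625169048
ring [ 0.63381053 -0.01107995  0.028     ]
pivot [ 0.56837037 -0.02170174  0.068     ]
pivot [ 0.57013479 -0.02355777  0.075     ]
[ 0.52781018 -0.00847854  0.068     ] [ 0.46506266 -0.01525943  0.068     ] [ 0.53860339 -0.05016019  0.068     ] [ 0.47397145 -0.06570543  0.068     ]
[ 0.53320679 -0.02931936  0.068     ] 0.10224377443171481 10.276079265992152
[ 0.46951706 -0.04048243  0.068     ] 0.16690371832382986 10.146420864666805
```

Run:
```python
from h import *
print(rowto([.5594,-.2258,.078],np.radians(-96.7)))
```

```text
(array([0.02059063, 0.20158421, 0.10739943]), array([0.04007572, 6.96697636, 0.07438722]))
```

Emit:
apply_moves:
  plan:
    - [0.01,0.03,0.055,0,3.5,0,-1]
    - [0.0206,0.06,0.1074,0,7,0,-1]
    - [0.0206,0.11,0.1074,0,7,0,-1]
    - [0.0206,0.16,0.1074,0,7,0,-1]
    - [0.0206,0.2015,0.1074,0,7,0,-1]

```text
time: 2.02
tool_pos: [0.5562, -0.2295, 0.0774]
tool_rot: [-1.571, -0.002, 3.018]
contact_force: [0.3, -0.1, -0.3]
opening: 0.0919
```

Emit:
apply_moves:
  plan:
    - [0,0,0,0,0,0,-1]
    - [0,0,0,0,0,0,1]
    - [0,0,0,0,0,0,1]
    - [0,0,0,0,0,0,1]
    - [0,0,0,0,0,0,1]
  squeeze: 30

```text
time: 2.65
tool_pos: [0.5584, -0.2284, 0.08]
tool_rot: [-1.57, 0.001, 3.021]
contact_force: [-0.3, 0.6, -0.3]
opening: 0.0564
```

Run:
```python
from h import *
s=robot.observe();print(s);print(rowto([.5594,-.2258,.078],np.radians(-96.7)))
```

```text
{'time': 2.65, 'qpos': array([-5.15199534e-01,  6.39135093e-01,  1.49518758e+00, -1.02442642e-04,
        1.00592827e+00,  1.17659099e+00]), 'qvel': array([ 0.00073738,  0.00738148,  0.00441753,  0.00050392, -0.0021857 ,
        0.00133592]), 'joint_efforts': array([-4.43011278e-02, -5.41769028e+01, -2.08981150e+01,  5.23417618e-02,
       -6.67776098e-02, -3.40962069e-04]), 'tool_pos': array([ 0.55837779, -0.2283904 ,  0.08002028]), 'tool_rot': array([-1.57020105e+00,  1.20554168e-03,  3.02065360e+00]), 'contact_force': array([-0.28492111,  0.56908568, -0.2646511 ]), 'torque': array([0.03915313, 0.06039065, 0.01635082]), 'opening': 0.05638563447733503}
(array([-0.00069979,  0.00201952, -0.002696  ]), array([-0.03424505, -0.22931808, -0.06900411]))
```

Emit:
apply_moves:
  plan:
    - [-0.0007,0.001,-0.002,0,0,0,1]
    - [-0.0007,0.001,-0.002,0,0,0,1]
    - [-0.0007,0.001,-0.002,0,0,0,1]
    - [-0.0007,0.001,-0.002,0,0,0,1]
    - [-0.0007,0.001,-0.002,0,0,0,1]

```text
time: 3.28
tool_pos: [0.559, -0.2263, 0.0782]
tool_rot: [-1.571, 0.0, 3.02]
contact_force: [0.8, 0.1, 0.8]
opening: 0.0138
```

Emit:
apply_moves:
  plan:
    - [0,0,0,0,0,0,1]
    - [0,0,0,0,0,0,1]
    - [0,0,0,0,0,0,1]
    - [0,0,0,0,-5,0,1]
    - [0,0,0,0,-12,0,1]

```text
time: 3.9
tool_pos: [0.559, -0.2265, 0.0782]
tool_rot: [-1.571, 0.0, -3.05]
contact_force: [0.7, 0.0, -0.9]
opening: 0.0143
```

Run:
```python
from h import *
s=robot.observe();print(s)
```

```text
{'time': 3.9, 'qpos': array([-5.11911513e-01,  6.41811181e-01,  1.49595070e+00, -2.01131036e-04,
        1.00364698e+00,  9.67257820e-01]), 'qvel': array([ 1.06649642e-03,  2.30537646e-03, -1.16364677e-03, -1.83826155e-03,
       -3.13414689e-04, -9.81511936e-01]), 'joint_efforts': array([ 2.50833537e-01, -5.44348884e+01, -2.07567000e+01,  2.21258652e-02,
        6.21335884e-02,  1.30715154e+00]), 'tool_pos': array([ 0.55902279, -0.22652465,  0.07819372]), 'tool_rot': array([-1.57055233e+00,  5.50243087e-05, -3.04985761e+00]), 'contact_force': array([ 0.69446414,  0.01563035, -0.91389601]), 'torque': array([-0.02169606, -0.02390152, -0.14798998]), 'opening': 0.014274481442247687}
```

Emit:
apply_moves:
  plan:
    - [0,0,0,0,-10,0,1]
    - [0,0,0,0,-20,0,1]
    - [0,0,0,0,-30,0,1]
    - [0,0,0,0,-40,0,1]
    - [0,0,0,0,-50,0,1]

```text
time: 4.53
tool_pos: [0.5594, -0.2272, 0.0782]
tool_rot: [-1.569, -0.0, -2.175]
contact_force: [1.4, -1.9, -2.9]
opening: 0.0139
```

Emit:
apply_moves:
  plan:
    - [0,0,0,0,-6,0,1]
    - [0,0,0,0,-11,0,1]
    - [0,0,0,0,-15,0,1]
    - [0,0,0,0,-17,0,1]
    - [0,0,0,0,-17,0,1]

```text
time: 5.15
tool_pos: [0.5596, -0.2272, 0.0782]
tool_rot: [-1.569, -0.001, -1.884]
contact_force: [3.6, -3.5, -5.2]
opening: 0.0137
```

Run:
```python
from h import *
s=robot.observe();print(s,np.degrees(s['tool_rot'][2]))
```

```text
{'time': 5.15, 'qpos': array([-5.12211091e-01,  6.42177154e-01,  1.49510796e+00, -7.70335671e-04,
        1.00215733e+00, -1.98613559e-01]), 'qvel': array([-3.77376570e-05,  8.38515693e-04,  1.40875698e-03, -1.97469330e-03,
       -8.55579345e-04,  1.16671102e-02]), 'joint_efforts': array([  1.42934248, -55.87288499, -19.08635259,   0.55579668,
         1.63522426,  -0.10232389]), 'tool_pos': array([ 0.55963945, -0.22724592,  0.07822434]), 'tool_rot': array([-1.56881678e+00, -1.06145452e-03, -1.88398079e+00]), 'contact_force': array([ 3.57337021, -3.5251034 , -5.21679565]), 'torque': array([-0.7191063 , -0.66193506,  0.03408886]), 'opening': 0.013703255078918633} -107.94414810129025
```

Emit:
apply_moves:
  plan:
    - [0,0,0,0,-2,0,1]
    - [0,0,0,0,-3,0,1]
    - [0,0,0,0,-3,0,1]
    - [0,0,0,0,-3,0,1]
    - [0,0,0,0,-3,0,1]

```text
time: 5.78
tool_pos: [0.5597, -0.2272, 0.0782]
tool_rot: [-1.569, -0.001, -1.834]
contact_force: [3.3, -4.2, -3.9]
opening: 0.0143
```

Run:
```python
from h import *
s=robot.observe();print(s['torque'],s['joint_efforts'][5],np.degrees(s['tool_rot'][2]))
```

```text
[-0.65043681 -0.69143264 -0.6997968 ] -0.6785726174712181 -105.0647205586536
```

Emit:
apply_moves:
  plan:
    - [0,0,0,0,0,0,-1]
    - [0,0,0,0,0,0,-1]
    - [0,0,0,0,0,0,-1]
    - [0,0,0,0,0,0,-1]
    - [0,-0.04,0,0,0,0,-1]

```text
time: 6.4
tool_pos: [0.5572, -0.2253, 0.1157]
tool_rot: [-1.578, 0.002, -1.831]
contact_force: [0.7, 0.8, 0.1]
opening: 0.0596
```

Run:
```python
from h import *
print(robot.observe()['opening'],rowto([.60,-.04,.22],np.radians(-79.8)))
```

```text
0.05961568124844651 (array([-0.190273  , -0.10389525, -0.00708373]), array([ 0.40931632, 64.86444574,  0.13891971]))
```

Emit:
apply_moves:
  plan:
    - [-0.04,-0.06,0,0,10,0,-1]
    - [-0.08,-0.104,0,0,20,0,-1]
    - [-0.12,-0.104,0,0,30,0,-1]
    - [-0.16,-0.104,0,0,40,0,-1]
    - [-0.19,-0.104,0.002,0,50,0,-1]

```text
time: 7.02
tool_pos: [0.61, -0.0414, 0.2226]
tool_rot: [-1.571, 0.0, -2.709]
contact_force: [0.2, -0.5, -0.1]
opening: 0.0917
```

Run:
```python
from h import *
print(rowto([.62,-.037,.22],np.radians(-79.8)))
```

```text
(array([-0.01091163,  0.00256371,  0.00014864]), array([-2.57288686e-03,  1.45953610e+01, -1.65220851e-02]))
```

Emit:
apply_moves:
  plan:
    - [-0.011,0,0,0,8,0,-1]
    - [-0.011,0,0,0,14.6,0,-1]
    - [-0.011,0,0,0,14.6,0,-1]
    - [-0.011,0,0,0,14.6,0,-1]
    - [-0.011,0,0,0,14.6,0,-1]

```text
time: 7.65
tool_pos: [0.6198, -0.0388, 0.2223]
tool_rot: [-1.571, -0.0, -2.958]
contact_force: [-0.2, -0.1, 0.6]
opening: 0.0916
```

Run:
```python
from h import *
s=robot.observe();a=cams.read_camera('wrist');cv2.imwrite('pics/w2.png',a);np.save('w2.npy',s,allow_pickle=True)
cv2.imwrite('pics/w2b.png',cv2.convertScaleAbs(cv2.resize(a[:300,100:500],(800,600),interpolation=cv2.INTER_CUBIC),alpha=1.4))
print(s['tool_pos'],s['tool_rot'])
```

```text
[ 0.61978471 -0.03883096  0.22225971] [-1.57073139e+00 -2.03317041e-05 -2.95805195e+00]
```

View pics/w2b.png

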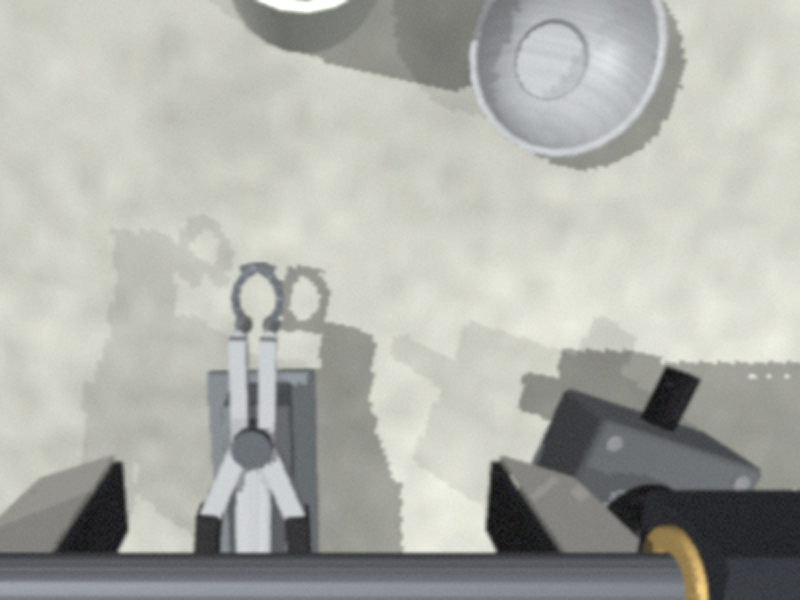

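Run:
```python
from h import *
s=np.load('w2.npy',allow_pickle=True).item()
A=lambda x,y,z:p2w('wrist',[(100+x/2,y/2)],z,s)[0]
ring=A(258,297,.028);g=(A(208,518,.068)+A(298,518,.068))/2
tip=A(254,338,.045)
print('ring',ring,'tip',tip)
for z in(.068,.075):
    p=A(252,449,z);d=ring-p;print('piv',p,np.linalg.norm(d[:2]),np.degrees(np.arctan2(d[1],d[0])))
d=ring-g;yaw=np.arctan2(d[1],d[0]);print('g',g,np.linalg.norm(d[:2]),np.degrees(yaw))
u=np.array([np.cos(yaw),np.sin(yaw)]);print('mid',ring[:2]-.135*u, ring[:2]-.065*u)
# top camera check
print(w2p('top',[[*(ring[:2]),.028],[*(ring[:2]-.135*u),.068]])/.64)
```

```text
ring [ 0.63289444 -0.01105381  0.028     ] tip [ 0.61589457 -0.01303899  0.045     ]
piv [ 0.56809335 -0.02154157  0.068     ] 0.06564430796851771 9.193340454261087
piv [ 0.57108185 -0.02159899  0.075     ] 0.06270563551758772 9.681411222161609
g [ 0.53218442 -0.02783099  0.068     ] 0.10209790363153048 9.457987339213672
mid [ 0.49972958 -0.0332376 ] [ 0.56877803 -0.0217349 ]
[[402.7890255  276.01486928]
 [413.9174277  341.17510543]]
```

Run:
```python
from h import *
print(rowto([.50,-.0335,.051],np.radians(-80.4)))
```

```text
(array([ 0.11684506,  0.17126488, -0.02708953]), array([-0.00530185,  0.89969345, -0.00209464]))
```

Emit:
apply_moves:
  plan:
    - [0.05,0.02,-0.014,0,0.9,0,-1]
    - [0.1,0.04,-0.027,0,0.9,0,-1]
    - [0.117,0.07,-0.027,0,0.9,0,-1]
    - [0.117,0.09,-0.027,0,0.9,0,-1]
    - [0.117,0.09,-0.027,0,0.9,0,-1]

```text
time: 8.32
tool_pos: [0.4991, -0.0333, 0.1314]
tool_rot: [-1.572, -0.002, -2.975]
contact_force: [0.6, -0.4, 0.0]
opening: 0.0919
```

Run:
```python
from h import *
print(rowto([.50,-.0335,.051],np.radians(-80.4)))
```

```text
(array([-0.00106368,  0.08040453,  0.00039075]), array([ 0.05009644, -0.02761026,  0.13156717]))
```

Emit:
apply_moves:
  plan:
    - [-0.001,0.04,0,0,0,0,-1]
    - [-0.001,0.06,0,0,0,0,-1]
    - [-0.001,0.08,0,0,0,0,-1]
    - [-0.001,0.08,0,0,0,0,-1]
    - [-0.001,0.08,0,0,0,0,0.2]
  squeeze: 35

```text
time: 8.95
tool_pos: [0.5019, -0.0334, 0.0534]
tool_rot: [-1.57, 0.002, -2.975]
contact_force: [-0.4, -0.3, 0.8]
opening: 0.0857
```

Emit:
apply_moves:
  plan:
    - [0,0,0,0,0,0,1]
    - [0,0,0,0,0,0,1]
    - [0,0,0,0,0,0,1]
    - [0,0,0,0,0,0,1]
    - [0,0,0,0,0,0,1]

```text
time: 9.57
tool_pos: [0.5009, -0.0335, 0.0527]
tool_rot: [-1.57, 0.0, -2.974]
contact_force: [-2.2, -1.8, 6.2]
opening: 0.0496
```

Emit:
apply_moves:
  plan:
    - [0,0,0,0,0,0,1]
    - [0,0,0,0,0,0,1]
    - [0,0,0,0,0,0,1]
    - [0,0,0,0,0,0,1]
    - [0,0,0,0,0,0,1]

```text
time: 10.2
tool_pos: [0.5008, -0.0335, 0.0527]
tool_rot: [-1.57, -0.0, -2.974]
contact_force: [-2.1, -1.8, 5.9]
opening: 0.0492
```

Run:
```python
from h import *
s=robot.observe();print(s)
```

```text
{'time': 10.2, 'qpos': array([-2.19191556e-01,  5.33702659e-01,  1.81244385e+00, -7.28265348e-04,
        7.95269877e-01,  1.18500952e+00]), 'qvel': array([ 0.00210609, -0.00154332,  0.00029404, -0.00035767, -0.00067112,
        0.00047948]), 'joint_efforts': array([ 8.37299768e-01, -4.26030099e+01, -1.66723949e+01,  5.17151747e-01,
       -6.76696356e-01,  3.53955023e-02]), 'tool_pos': array([ 0.50083058, -0.03346119,  0.05270512]), 'tool_rot': array([-1.57024817e+00, -3.25203396e-05, -2.97448761e+00]), 'contact_force': array([-2.1220638 , -1.82718382,  5.94587432]), 'torque': array([-0.19298234,  0.39676285,  0.02982904]), 'opening': 0.049221175293524405}
```

Emit:
apply_moves:
  plan:
    - [0,-0.01,0,0,0,0,1]
    - [0,-0.03,0,0,0,0,1]
    - [0,-0.06,0,0,0,0,1]
    - [0,-0.09,0,0,0,0,1]
    - [0,-0.11,0,0,0,0,1]

```text
time: 10.82
tool_pos: [0.5012, -0.0331, 0.164]
tool_rot: [-1.57, 0.002, -2.975]
contact_force: [0.1, -0.4, -2.1]
opening: 0.0499
```

Emit:
apply_moves:
  plan:
    - [0,0,0,0,0,0,1]
    - [0,0,0,0,0,0,1]
    - [0,0,0,0,0,0,1]
    - [0,0,0,0,0,0,1]
    - [0,0,0,0,0,0,1]

```text
time: 11.45
tool_pos: [0.5008, -0.0332, 0.1618]
tool_rot: [-1.571, -0.001, -2.975]
contact_force: [0.2, -0.3, -2.1]
opening: 0.0496
```

Run:
```python
from h import *
s=robot.observe();a=cams.read_camera('wrist');np.save('w3.npy',s,allow_pickle=True);t=cams.read_camera('top');c=cams.read_camera('scene')
cv2.imwrite('pics/w3.png',a);cv2.imwrite('pics/t3.png',t);cv2.imwrite('pics/s3.png',c)
o=np.zeros((600,800,3),np.uint8)
o[:,:400]=cv2.resize(a[20:270,160:327],(400,600),interpolation=cv2.INTER_CUBIC)
o[:300,400:]=cv2.resize(t[130:250,135:295],(400,300),interpolation=cv2.INTER_CUBIC)
o[300:,400:]=cv2.resize(c[100:250,180:380],(400,300),interpolation=cv2.INTER_CUBIC)
cv2.imwrite('pics/c3.png',cv2.convertScaleAbs(o,alpha=1.4))
print(s['tool_pos'],s['tool_rot'],s['opening'],s['contact_force'])
```

```text
[ 0.50079563 -0.03315907  0.16181239] [-1.57096801e+00 -7.00402000e-04 -2.97463587e+00] 0.04957977189351291 [ 0.22804255 -0.25321012 -2.11176179]
```

View pics/c3.png

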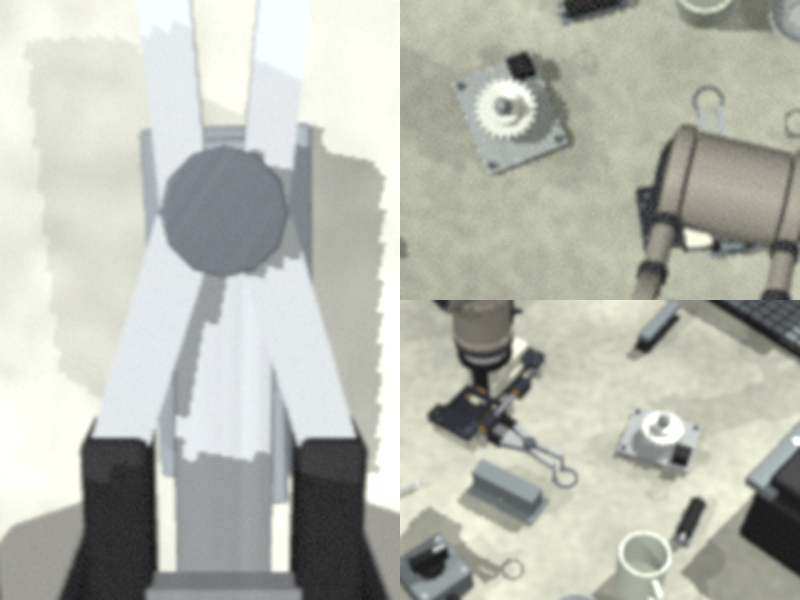

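```bash
cat >> h.py <<'E'
def tri(pt,ps):
    A=np.zeros((3,3));b=np.zeros(3);L=[]
    for n,uv in(('top',pt),('scene',ps)):
        p0=p2w(n,[uv],0.)[0];p1=p2w(n,[uv],.3)[0];d=(p1-p0)/np.linalg.norm(p1-p0);M=np.eye(3)-np.outer(d,d);A+=M;b+=M@p0;L.append((p0,M))
    x=np.linalg.solve(A,b);return x,[np.linalg.norm(M@(x-p)) for p,M in L]
E
python3 - <<'E'
from h import *
s=np.load('w3.npy',allow_pickle=True).item();T=toolT(s)
print('ring',tri((258.2,170),(262.5,189)));print('axletop',tri((177.4,171.2),(311.5,161)))
yaw=np.arctan2(T[1,2],T[0,2])+np.pi/2;u=np.array([np.cos(yaw),np.sin(yaw),0])
exp=T[:3,3]+u*.137+[0,0,.008-.009-.022];print('expected ring',exp,np.degrees(yaw))
print(w2p('wrist',[exp],s))
a=cv2.imread('pics/t3.png')
# gear centre: bright blob
g=cv2.cvtColor(a,cv2.COLOR_BGR2GRAY)[155:190,160:200];_,m=cv2.threshold(g,0,255,cv2.THRESH_OTSU)
print(g.max(),cv2.moments(m,True)['m10']/cv2.moments(m,True)['m00']+160,cv2.moments(m,True)['m01']/cv2.moments(m,True)['m00']+155)
E
```

```text
ring (array([ 0.635326  , -0.01194413,  0.13543485]), [np.float64(0.0005318143755988294), np.float64(0.0005318143755986655)])
axletop (array([0.6424876 , 0.23547135, 0.05938325]), [np.float64(0.0005459616051142137), np.float64(0.000545961605114049)])
expected ring [ 0.63589066 -0.01039212  0.13881239] 9.565911972988513
[[254.38597073 -58.18201153]]
190 173.82959641255604 173.20515695067263
```

Run:
```python
from h import *
s=np.load('w3.npy',allow_pickle=True).item();T=toolT(s)
print(T[:3,:3].T@[.0055,.2467,-.03])
print(T.round(4))
```

```text
[-0.04644168  0.03000909 -0.2423505 ]
[[-9.861e-01 -7.000e-04  1.662e-01  5.008e-01]
 [-1.662e-01  1.000e-04 -9.861e-01 -3.320e-02]
 [ 7.000e-04 -1.000e+00 -2.000e-04  1.618e-01]
 [ 0.000e+00  0.000e+00  0.000e+00  1.000e+00]]
```

Emit:
apply_moves:
  plan:
    - [-0.003,0,-0.015,0,0,0,1]
    - [-0.009,0,-0.045,0,0,0,1]
    - [-0.015,0,-0.08,0,0,0,1]
    - [-0.022,0,-0.115,0,0,0,1]
    - [-0.029,0,-0.15,0,0,0,1]

```text
time: 12.22
tool_pos: [0.5043, 0.1216, 0.1623]
tool_rot: [-1.571, 0.0, -2.974]
contact_force: [0.4, 0.5, -1.5]
opening: 0.0493
```

Emit:
apply_moves:
  plan:
    - [-0.006,0.01,-0.035,0,0,0,1]
    - [-0.012,0.02,-0.065,0,0,0,1]
    - [-0.016,0.03,-0.085,0,0,0,1]
    - [-0.0175,0.03,-0.0925,0,0,0,1]
    - [-0.0175,0.03,-0.0925,0,0,0,1]

```text
time: 12.85
tool_pos: [0.5066, 0.2137, 0.1323]
tool_rot: [-1.57, 0.0, -2.974]
contact_force: [0.3, 0.1, -0.9]
opening: 0.0499
```

```bash
cat > look.py <<'E'
import sys
from h import *
n=sys.argv[1]
s=robot.observe();np.save(f's{n}.npy',s,allow_pickle=True)
t=np.mean([cams.read_camera('top') for _ in range(3)],0);c=np.mean([cams.read_camera('scene') for _ in range(3)],0)
cv2.imwrite(f'pics/t{n}.png',t);cv2.imwrite(f'pics/s{n}.png',c)
a,b=[cv2.resize(x.clip(0,255).astype(np.uint8),(400,500),interpolation=cv2.INTER_CUBIC) for x in(t[140:205,152:204],c[125:200,282:342])]
cv2.imwrite(f'pics/c{n}.png',np.hstack([a,b]))
print(s['tool_pos'],s['tool_rot'],s['opening'],s['contact_force'],s['time'])
E
python3 look.py 4
```

```text
[0.50659176 0.2137173  0.1323423 ] [-1.57048099e+00  1.76881266e-04 -2.97421431e+00] 0.04988000450455791 [ 0.29721738  0.12195389 -0.86532859] 12.85[ WARN:0@7.091] global loadsave.cpp:1063 imwrite_ Unsupported depth image for selected encoder is fallbacked to CV_8U.
```

View pics/c4.png

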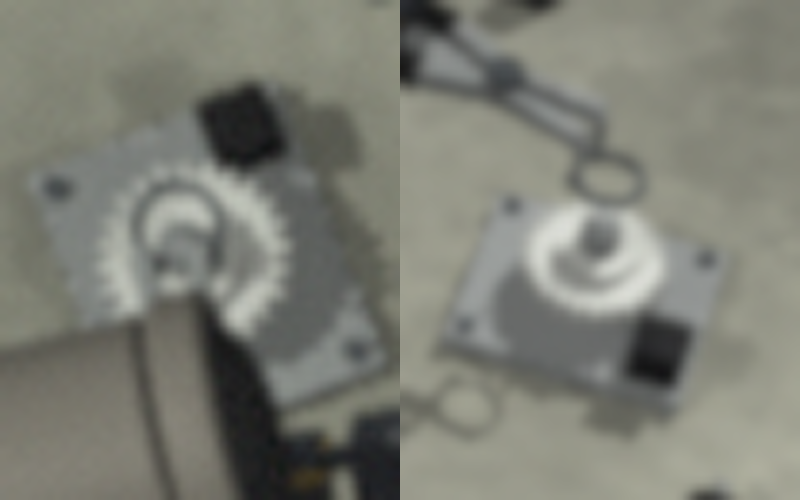

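Run:
```python
from h import *
t=cv2.imread('pics/t3.png');c=cv2.imread('pics/s3.png')
a,b=[cv2.resize(x,(400,500),interpolation=cv2.INTER_CUBIC) for x in(t[155:190,163:191],c[145:180,298:326])]
cv2.imwrite('pics/c5.png',np.hstack([a,b]))
```

```text
(no output)
```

View pics/c5.png

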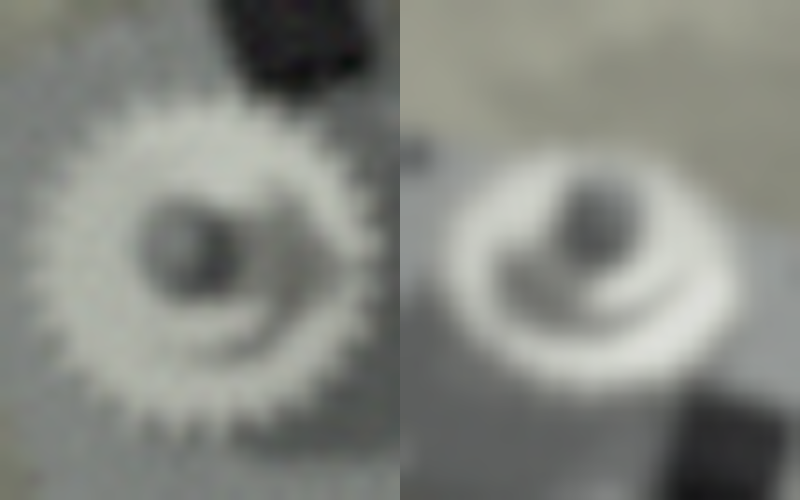

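Run:
```python
from h import *
P=lambda n,u,v,z:print(n,p2w(n,[(u,v)],z)[0].round(4))
P('top',176.16,172.36,.063);P('top',177.7,173.5,.041);P('scene',312,160.3,.061);P('scene',311.6,164.04,.041)
print('ring');P('top',175.15,169.25,.109);P('scene',313.05,151.7,.109);print(tri((175.15,169.25),(313.05,151.7)))
s=np.load('s4.npy',allow_pickle=True).item();T=toolT(s);x=T[:3,3]-T[:3,0]*.137+[0,0,-.023];print(x)
```

```text
top [0.6387 0.2389 0.063 ]
top [0.6387 0.2379 0.041 ]
scene [0.6421 0.2375 0.061 ]
scene [0.6433 0.2385 0.041 ]
ring
top [0.6404 0.2341 0.109 ]
scene [0.6418 0.2322 0.109 ]
(array([0.64074875, 0.23448474, 0.10641521]), [np.float64(0.00014975345678579208), np.float64(0.0001497534567856114)])
[0.64167718 0.23654121 0.10936653]
```

Emit:
apply_moves:
  plan:
    - [-0.0008,0.005,-0.0044,0,0,0,1]
    - [-0.0008,0.012,-0.0044,0,0,0,1]
    - [-0.0008,0.02,-0.0044,0,0,0,1]
    - [-0.0008,0.027,-0.0044,0,0,0,1]
    - [-0.0008,0.027,-0.0044,0,0,0,1]

```text
time: 13.78
tool_pos: [0.5061, 0.218, 0.1043]
tool_rot: [-1.571, -0.002, -2.975]
contact_force: [0.2, 0.3, -0.9]
opening: 0.0497
```

```bash
sed -i 's/140:205,152:204/150:185,162:190/;s/125:200,282:342/140:175,298:326/' look.py; python3 look.py 6 2>/dev/null
```

```text
[0.50607668 0.21797636 0.10430633] [-1.57050571e+00 -1.70159482e-03 -2.97471235e+00] 0.04967740261552392 [ 0.2245987   0.32924252 -0.91554465] 13.775
```

View pics/c6.png

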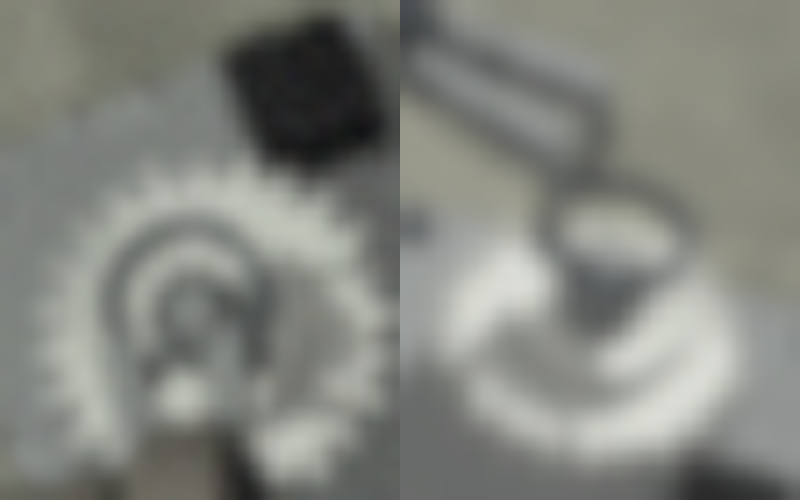

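Run:
```python
from h import *
P=lambda n,u,v,z:print(n,p2w(n,[(u,v)],z)[0].round(4))
P('top',175.3,171.7,.073);P('top',176.16,172.36,.063)
print('ring');P('top',175.02,170.85,.0813);P('scene',313.26,155.75,.0813);print(tri((175.02,170.85),(313.26,155.75)))
# predicted outlines
def circ(n,c,z,r):
    a=np.linspace(0,2*np.pi,73);p=w2p(n,np.c_[c[0]+r*np.cos(a),c[1]+r*np.sin(a),0*a+z]);return p.min(0),p.max(0)
for n,o in(('top',(162,150)),('scene',(298,140))):
    for nm,z,r in(('ring',.0813,.018),('land',.065,.011),('hub',.05,.021),('gear',.042,.039)):
        lo,hi=circ(n,(.640,.2382),z,r);print(n,nm,((lo-o)*14.29).round(),((hi-o)*14.29).round())
```

```text
top [0.639  0.2398 0.073 ]
top [0.6387 0.2389 0.063 ]
ring
top [0.6403 0.2393 0.0813]
scene [0.6413 0.2407 0.0813]
(array([0.64086563, 0.23988608, 0.08142854]), [np.float64(0.0008554755921288521), np.float64(0.0008554755921289262)])
top ring [106. 215.] [276. 383.]
top land [153. 261.] [256. 363.]
top hub [119. 227.] [313. 419.]
top gear [ 43. 153.] [402. 507.]
scene ring [132. 172.] [283. 285.]
scene land [152. 238.] [243. 308.]
scene hub [102. 248.] [275. 380.]
scene gear [ 24. 215.] [344. 459.]
```

Emit:
apply_moves:
  plan:
    - [0.0007,0.002,0.0011,0,0,0,1]
    - [0.0007,0.006,0.0011,0,0,0,1]
    - [0.0007,0.01,0.0011,0,0,0,1]
    - [0.0007,0.014,0.0011,0,0,0,1]
    - [0.0007,0.016,0.0011,0,0,0,1]

```text
time: 14.7
tool_pos: [0.5059, 0.2169, 0.0888]
tool_rot: [-1.571, -0.001, -2.975]
contact_force: [-0.5, -0.1, 0.1]
opening: 0.0496
```

Run:
```python
from h import *
s=robot.observe();print(s['contact_force'],s['torque'],s['tool_pos'],s['tool_rot'])
```

```text
[-0.48317953 -0.11008775  0.05814178] [ 0.00975694  0.08885482 -0.05112814] [0.50589369 0.2169049  0.08875682] [-1.57067241e+00 -5.38854768e-04 -2.97471567e+00]
```

Emit:
apply_moves:
  plan:
    - [0,0.002,0,0,0,0,1]
    - [0,0.004,0,0,0,0,1]
    - [0,0.006,0,0,0,0,1]
    - [0,0.006,0,0,0,0,1]
    - [0,0.006,0,0,0,0,1]

```text
time: 15.32
tool_pos: [0.5061, 0.2169, 0.0832]
tool_rot: [-1.571, 0.0, -2.975]
contact_force: [-0.5, -0.1, -0.9]
opening: 0.0496
```

```bash
python3 look.py 7 2>/dev/null; python3 -c "
from h import *
s=robot.observe();print(s['contact_force'],s['torque'])"
```

```text
[0.50608181 0.21693596 0.08323233] [-1.57070666e+00  9.85221036e-05 -2.97468557e+00] 0.049624306293834616 [-0.47285513 -0.12457807 -0.87552278] 15.325
[ 0.44604591 -0.91355619 -1.13475225] [ 0.04469161  0.06487254 -0.07118384]
```

View pics/c7.png

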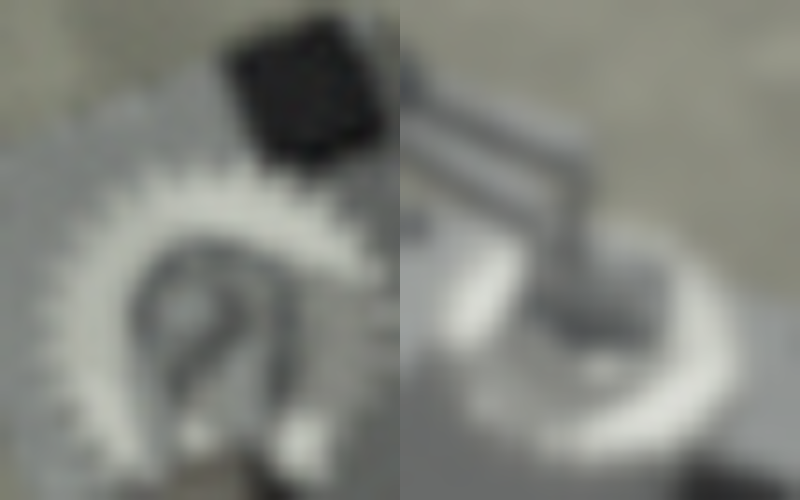

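Emit:
apply_moves:
  plan:
    - [0,0.0015,0,0,0,0,1]
    - [0,0.003,0,0,0,0,1]
    - [0,0.0045,0,0,0,0,1]
    - [0,0.006,0,0,0,0,1]
    - [0,0.006,0,0,0,0,1]

```text
time: 16.25
tool_pos: [0.506, 0.2169, 0.077]
tool_rot: [-1.571, -0.0, -2.975]
contact_force: [1.0, -0.8, -1.2]
opening: 0.0496
```

Emit:
apply_moves:
  plan:
    - [0,0.0005,0,0,0,0,1]
    - [0,0.001,0,0,0,0,1]
    - [0,0.0015,0,0,0,0,1]
    - [0,0.002,0,0,0,0,1]
    - [0,0.002,0,0,0,0,1]

```text
time: 16.88
tool_pos: [0.506, 0.2169, 0.0754]
tool_rot: [-1.571, 0.0, -2.975]
contact_force: [-1.4, 0.3, 2.0]
opening: 0.0495
```

Emit:
apply_moves:
  plan:
    - [0,0.0005,0,0,0,0,1]
    - [0,0.001,0,0,0,0,1]
    - [0,0.0015,0,0,0,0,1]
    - [0,0.0015,0,0,0,0,1]
    - [0,0.0015,0,0,0,0,1]

```text
time: 17.5
tool_pos: [0.506, 0.217, 0.0737]
tool_rot: [-1.571, -0.0, -2.975]
contact_force: [-2.8, 0.4, 2.1]
opening: 0.0496
```

```bash
python3 look.py 8 2>/dev/null; python3 -c "
from h import *
s=robot.observe();print(s['contact_force'],s['torque'])"
```

```text
[0.50602286 0.21695185 0.07369332] [-1.57072835e+00 -3.33457889e-05 -2.97468702e+00] 0.04959291424116346 [-2.7620232   0.38849422  2.14960641] 17.5
[-2.02807896 -0.57036098  3.15069745] [0.01586509 0.1386726  0.05618973]
```

View pics/c8.png

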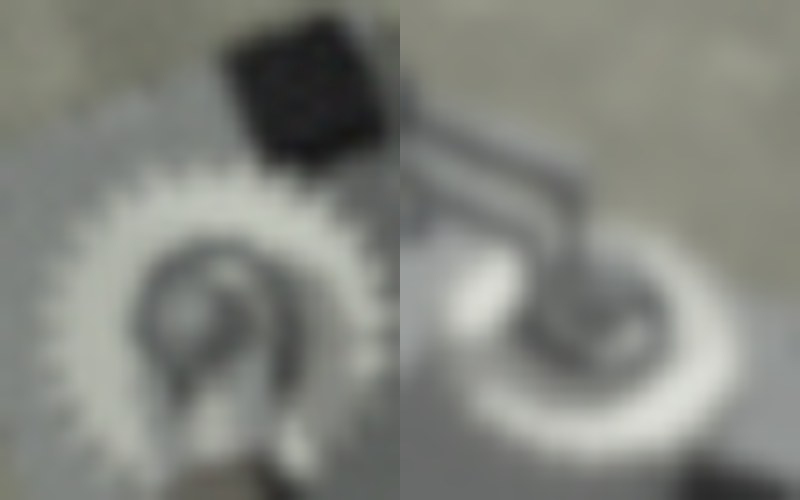

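Emit:
apply_moves:
  plan:
    - [0.0007,0,0,0,0,0,1]
    - [0.0014,0,0,0,0,0,1]
    - [0.0014,0.0005,0,0,0,0,1]
    - [0.0014,0.001,0,0,0,0,1]
    - [0.0014,0.001,0,0,0,0,1]

```text
time: 18.42
tool_pos: [0.5051, 0.2167, 0.0728]
tool_rot: [-1.571, 0.001, -2.975]
contact_force: [2.6, 1.2, 2.3]
opening: 0.0493
```

```bash
python3 -c "
from h import *
for i in range(4):
    cams.read_camera('top');s=robot.observe();print(s['contact_force'],s['torque'],s['tool_pos'],s['opening'],s['tool_rot'])"
```

```text
[ 1.95703475 -0.57309314  2.23188033] [ 0.12708827 -0.68825058 -0.03513341] [0.50504544 0.21672689 0.07281747] 0.049584035636211686 [-1.57073572e+00  8.78248421e-04 -2.97476246e+00]
[2.57071563 0.76630488 2.51029577] [ 0.11643688 -0.69677645 -0.00580395] [0.50499062 0.21674661 0.07281089] 0.049358762666505546 [-1.57077008e+00  7.71755142e-04 -2.97476968e+00]
[2.52101998 1.13516903 2.30007585] [ 0.11818771 -0.71912601  0.012994  ] [0.50493011 0.21673746 0.07278303] 0.04973252953652051 [-1.57072699e+00  6.28412246e-04 -2.97471326e+00]
[2.06110379 0.08701016 1.77440332] [ 0.12809069 -0.7366938  -0.00796433] [0.50487004 0.21674772 0.07275682] 0.04969050646717791 [-1.57074677e+00  5.03959545e-04 -2.97468835e+00]
```

```bash
python3 look.py 9 2>/dev/null
python3 - <<'E'
from h import *
t=cv2.imread('pics/t9.png');c=cv2.imread('pics/s9.png')
f=lambda x:cv2.resize(x,(400,300),interpolation=cv2.INTER_CUBIC)
cv2.imwrite('pics/c9b.png',np.vstack([np.hstack([f(t[152:182,158:198]),f(c[142:172,292:332])]),np.hstack([f(t[170:230,290:370]),f(c[205:265,155:235])])]))
for n,o in(('top',(158,152)),('scene',(292,142))):
    a=np.linspace(0,6.28,73);p=(w2p(n,np.c_[.640+.018*np.cos(a),.2384+.018*np.sin(a),0*a+.0515])-o)*10;print(n,p.min(0),p.max(0))
E
```

```text
[0.50487004 0.21674772 0.07275682] [-1.57074677e+00  5.03959545e-04 -2.97468835e+00] 0.04969050646717791 [2.06110379 0.08701016 1.77440332] 18.625
top [131.41442403 147.87523016] [248.16326482 263.14396646]
scene [140.92004552 156.9374885 ] [244.73209722 235.96785021]
```

View pics/c9b.png

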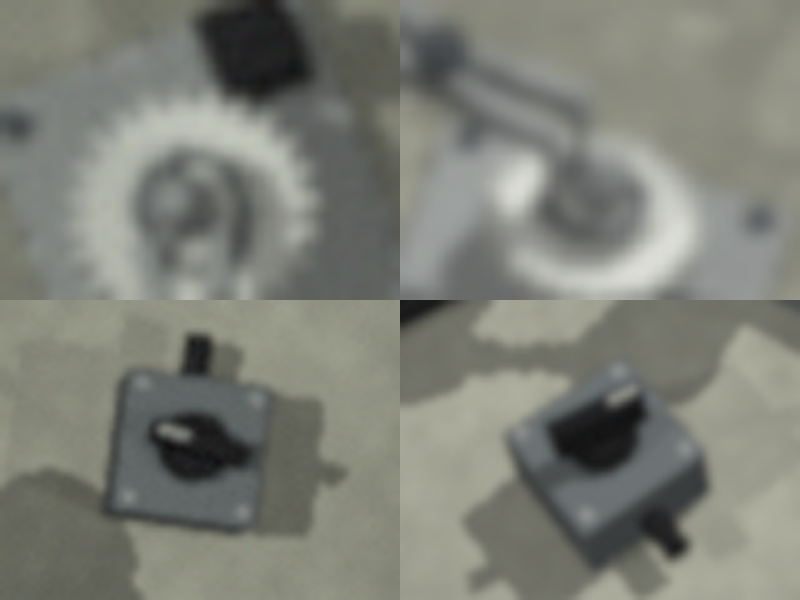

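```bash
python3 -c "
from h import *
print(robot.hand_in())"
```

```text
the job is handed in; nothing more can be done
None
```

I switched the isolator off, took the pliers by both grips, and lowered the spread ring over the axle onto the gear's hub. I handed in at about 18.6 s, still holding the pliers squeezed. The hand-in gives no verdict, so success isn't confirmed.

**Last checks**
- **Isolator:** I turned the handle about 82° until it pushed back at its stop (0.7 N m). The last pictures show the bar lying across the isolator's x axis.
- **Grip:** The opening is 49.6 mm against 50 mm for fully squeezed, at 35 N.
- **Height and level:** The ring touched the hub at about the expected height, and at the end it pressed on it with about 4 N. I had aimed for 5 to 10 N. From the tool height, the pliers are pitched less than 1°.
- **Centring:** The ring appears within about 2 mm of the axle's axis in both the top and scene pictures. A 1.4 mm sideways shift reversed the side force from about −2.8 N to +2.3 N. I read that as friction on the hub, not the axle jamming in the ring.

**Disagreements**
- **Cameras against arm pose:** The cameras and the arm's own pose disagreed by about 3 mm on where the ring was. I centred by comparing ring and axle in the same picture.
- **Other objects:** I didn't check their positions at the end. No move took the arm or pliers close to them.

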